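# Shut the crockery bay and drop its latch bar home

## Robot

A 6-joint arm with a two-finger parallel gripper is mounted at the origin on the work surface. World frame = base frame: x ahead of the robot, y to its left, z up, the work surface at z = 0. Lengths are in mm, angles in degrees, forces in N, time in s.
With the tool pointing down it reaches from about 400 to 825 mm from the base axis. Payload 7 kg.
Tool frame: the origin (TCP) lies on the centre line of the jaws, within the pads' length; the fingertips stand 22 mm ahead of it and the grasp point (between the pads) lies 3 mm ahead of it; z points along the fingers, y is the line along which they close (so a half turn about z gives the same grasp; the last joint's range is limited). The gripper opens to 85 mm and grips with 20 to 120 N. Pads are 22 mm wide; open, the fingers measure 114 mm over their backs; the gripper's body (76 mm by 85 mm) begins 54 mm behind the grasp point. The pads swing forward as they close: fully open they stand 13 mm farther back than shut.
Start: joints at [-53.566, 20.546, 0.682, 0, -70.136, -16.507], TCP at [230.033, -634.571, 218.202] pointing down, gripper open.
Joint ranges: [-176.03, 176.03], [-82.01, 121.73], [-58.28, 71.71], [-173.87, 95.51], [-174.79, -0.11], [-173.66, 173.66]. Speed limits (degrees/s): [136.94, 136.94, 172.46, 180, 180, 180].

## Interface

Orientations are given as a 3x3 rotation matrix whose columns are the frame's x, y, z axes.
In Python, from cell import state, snapshot, calibration, sign_off gives the robot as it stands.
- The arm moves only by the tool servo_tool, never from a script. Its arguments are lists of equal length, an entry for each row: "claw": the opening, from 0 (shut) to 1 (fully open); "delta_pos": the shift along the tool's x, y, z in units of 0.02 m (1.0 is 0.02 m), a list of three; "dr": the turn, a rotation vector about the tool's x, y, z in units of 60 degrees (1.0 is 60 degrees), a list of three. A call has 1 to 20 rows; each row shifts and turns the commanded pose from where the row before left it, along the tool's axes as they then stand; what a row does not reach is not made up. A row lasts 1/8 s, in which the tool goes at most 62.5 mm and 10.7 degrees, less where a joint would pass 70% of its speed; a pose out of reach is approached as far as the arm can. A call with a number of a shift or a turn outside -1 to 1 is refused whole. A call with a gripper value outside its range is refused whole. The fingers move at their own pace and stop on an object; "grip_force" is the grip in N (left out, the last holds). Time passes only in rows, so rows that do not move let the fingers close. It gives the time, the measured TCP pose, the force, the opening and the grip force at its end, in the units of the state.
- state(): the state, without advancing time (a new reading comes with each control period).
- snapshot(name): name is "scene" or "top" or "wrist"; returns the picture (400x640x3 uint8, blue, green, red); there is no depth.
- calibration(name): a dict with "camera_matrix" (3x3 intrinsics, pixels), "rvec" (rotation vector, rad) and "tvec" (3), from world to camera coordinates, as OpenCV has them; the wrist camera has in their place "hand_eye" (4x4, takes a point from camera to tool coordinates, whose origin is the TCP and whose axes are the flange's). Camera axes: x right, y down, z forward; pixel columns grow to the right and rows downward; lengths in mm; the calibration is good to about 2 mm. A picture is of the moment at which its call begins: read the wrist's pose just before it. calibration takes no time and is no camera call.
- sign_off(): hands the job in; it is judged then, once.
The state is a dict: "time_s": time; "joint_pos": joint angles; "qvel": joint speeds; "joint_efforts": joint torques, N m; "tcp_pos": TCP position; "tcp_rot": TCP orientation; "force": force on the tool from outside, world axes, zero at the start; "ft_torque": the same for the moment, N m; "width": finger opening in mm; "grip_force": force on a finger pad.
Only numpy, scipy, OpenCV 4.12 (cv2) and the standard library are available. Lean on these libraries where they do the work, as an engineer would, in place of code of your own. Each camera call takes 0.05 s, during which the arm holds its last target. There are 200 camera calls.

## Task

Shut the low timber gate of the storage bay on this mobile coffee bar, ready for the drive: by the black handle on its steel latch bar, lift the bar, swing the gate in, carry the bar over the upturned lip of the catch, press it gently back against the sprung rubber pad just far enough to pass behind the lip, and let it down fully into the catch so that the gate stays latched when you let go. Do not ram the catch, lean hard on its pad or disturb the crockery and tools round about.

Things in the scene. Friction and masses are not known exactly. Their poses are not given: they have to be found in the camera images.
- bay: The low open-topped timber storage bay, fixed to the counter, 340 mm wide (its y), with a plywood floor 12 mm thick, its front closed by the gate. Origin: on the counter under the middle of the gate opening, in the plane of the shut gate. x points into the bay (away from the robot), y to the hinge post, z up. The gate's hinge line stands at x = 0, y = +128 mm. Posts 190 mm high.
- gate (a joint): Slatted timber gate, 250 mm from hinge line to free edge, 18 mm thick, 20 to 170 mm above the counter; angle in rad. 0: in the bay's front plane; positive: swung out towards the robot (clockwise from above). Starts ajar, stays where it is left (friction 0.12 N m). Latched it reads 0 to within 0.045 either way, according to how the catch is set.
- gate_hinge (a point): A point on the gate's upright hinge line, 150 mm above the counter.
- bar (a joint): Gravity latch bar: flat steel, 6 mm thick, 25 mm tall, about 0.3 kg, on the gate's robot side, 16 mm in front of the gate's middle plane. It turns on a bolt 45 mm from the hinge line, 150 mm above the counter, and runs along the gate past its free edge. Angle in rad: 0 level on its rest pin (fully down), positive as the free end is lifted, at most 0.30. It falls by its own weight.
- handle (a point): Centre of the bar's black upright handle: a round grip 22 mm in diameter, 36 mm tall, on a 10 mm stem. With the bar down it is 205 mm above the counter (55 mm above the bar's centre line), 235 mm from the hinge line along the gate (190 mm from the bolt). The grip is wholly above the gate's top: pinch it from above, across the gate. It swings and tilts with the bar about the bolt.
- nose: The bar's end, which goes into the catch: 61 mm long, 6 mm thick, 25 mm tall; origin at its centre, 257 mm from the hinge line (tip at 288 mm). Its z points up when the bar is down, its x across the bar, away from the robot when the gate is shut.
- jamb: Square timber post (40 mm, 190 mm high) at the latch side of the opening; origin on the counter at its centre, 35 mm behind the shut gate's middle plane and 150 mm from the bay's middle; axes as the bay's. A steel catch is screwed to its outer side through slotted holes and reaches round in front of it: from the robot's side first a lip, then a ledge, then a back plate with a pad.
- lip (a point): Nominal place of the middle of the top of the catch's upright lip, 156 mm above the counter; the lip is 5 mm thick and 30 mm wide. In its slots the whole catch may be fixed up to 12 mm nearer or farther (along the bay's x); this point does not show it: find it by feel. The bar clears the lip when raised 0.08 rad or more. The ledge behind the lip is 3 mm under the lowered bar.
- pad (a point): Nominal middle of the face of the sprung rubber pad behind the lip, 24 mm wide, reaching up to 203 mm; same 12 mm uncertainty. Pad to lip is 4 mm, less than the bar's 6: the raised bar must press the pad back over 2 mm (4 N per mm, travel 11 mm) before it goes down behind the lip; the pad then holds it against the lip. About 12 N on the pad is right (some 14 N at the handle), over 17 N too much.
- jug_big: Steel milk jug, 105 mm high, standing in the bay; leave it.
- bean_tin: Bean tin, 68 mm in diameter, 115 mm high, in the bay; leave it.
- dosing_cup: Aluminium dosing cup, 58 mm in diameter, 50 mm high, in the bay; leave it.
- jug_small: Small steel milk jug, 85 mm high, on the counter; leave it.
- tamper: Steel tamper, 58 mm base, 90 mm high, on a rubber mat; leave it.
- portafilter: Steel portafilter with a black handle, lying on the counter; leave it.
- cup: White cup, 65 mm high, on the counter; leave it.
Things that resemble listed ones, but are neither listed nor needed, are in the scene too. What is shaped like the jamb but yellow is not meant.

How it is judged:
By the outcome, as a careful person would: the job done as asked, in the order asked, and still so for the second after the job is handed in, with the robot touching nothing.
It also fails if it takes over 51 s, if anything falls off the work surface, if the arm or the gripper's body presses on something with over 40 N, if the wrist force passes 120 N, or if a joint passes its speed limit or range.

## Working session

There is one attempt and no reset: what is moved stays moved. The work goes in short steps, Python scripts to look and compute and a tool call to move; the robot and the scene stay as the last step left them, time stands still between calls to the robot, and variables do not carry over. Pictures are saved under pics/ and viewed, at most 10 in all, crops included, and the job is handed in when it is done.

Besides the shell and the picture viewer there is one more tool, called after ">>>" by a JSON object that holds its "name" and its "arguments", one argument or row to a line. servo_tool: Moves the arm, as the interface text tells. Shifts and turns lie within -1 to 1; 1 stands for 0.02 m of shift or 60 degrees of turn. Its arguments: {"type":"object","properties":{"claw":{"type":"array","items":{"type":"number"}},"delta_pos":{"type":"array","items":{"type":"array","items":{"type":"number"}}},"dr":{"type":"array","items":{"type":"array","items":{"type":"number"}}},"grip_force":{"type":"number"}},"required":["claw","delta_pos","dr"]}

```bash
mkdir -p pics; python3 - <<'E'
from cell import *
import cv2,numpy as np
s=state();print(s['time_s'],s['tcp_pos'],np.round(s['tcp_rot'],3).tolist(),s['width'],s['force'])
for n in('scene','top'):
    im=snapshot(n);cv2.imwrite(f'pics/{n}0.png',im);c=calibration(n);print(n,{k:np.round(v,4).tolist() for k,v in c.items()})
print(calibration('wrist'))
E
```

```text
0.0 [ 229.86573169 -634.12358791  217.26868531] [[-0.94, -0.341, -0.001], [-0.341, 0.94, 0.002], [0.0, 0.002, -1.0]] 85.41797441052955 [ 0.40398062 -0.69372485 -0.18371894]
scene {'camera_matrix': [[461.4131, 0.0, 321.0756], [0.0, 461.4131, 201.5906], [0.0, 0.0, 1.0]], 'rvec': [2.3652, 1.0462, -0.2966], 'tvec': [-392.3972, -292.0438, 1606.077]}
top {'camera_matrix': [[373.4637, 0.0, 323.1217], [0.0, 373.4637, 194.4763], [0.0, 0.0, 1.0]], 'rvec': [2.1863, -2.1864, 0.1027], 'tvec': [1.6296, 618.1143, 1345.8213]}
{'camera_matrix': array([[319.75689302,   0.        , 323.01472118],
       [  0.        , 319.75689302, 196.3976177 ],
       [  0.        ,   0.        ,   1.        ]]), 'hand_eye': array([[ 1.24126569e-03, -9.65375613e-01, -2.60860854e-01,
         6.59563917e+01],
       [ 9.99998054e-01,  1.59833234e-03, -1.15666178e-03,
         1.44247231e+00],
       [ 1.53355542e-03, -2.60858910e-01,  9.65375718e-01,
        -1.56412151e+02],
       [ 0.00000000e+00,  0.00000000e+00,  0.00000000e+00,
         1.00000000e+00]])}
```

View pics/scene0.png

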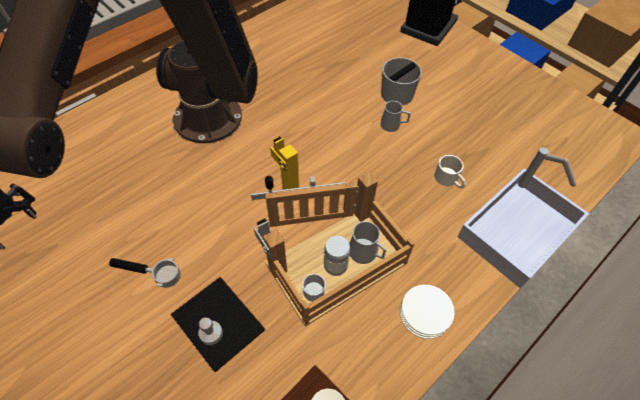

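View pics/top0.png

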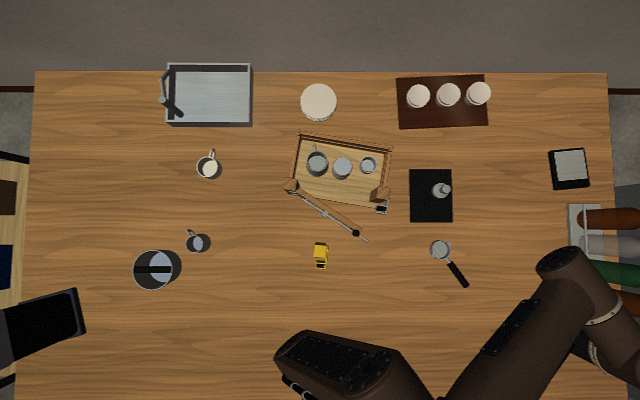

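Scene view: gate ajar with hinge post at about (367,190), its black handle at (269,183), real jamb with steel catch at (275,245), and a yellow decoy post at (288,165). Top view: hinge post (291,185), handle (355,233), jamb and catch (381,195), yellow decoy (320,255). Other black items are the portafilter handle (457,273) and the mat, neither of them wanted.

```bash
python3 - <<'E'
import cv2,numpy as np
t=cv2.imread('pics/top0.png');s=cv2.imread('pics/scene0.png')
a=cv2.resize(t[120:260,270:410],None,fx=4,fy=4,interpolation=cv2.INTER_CUBIC)[:560]
b=cv2.resize(s[150:330,235:415],(240*2,480),interpolation=cv2.INTER_CUBIC)
cv2.imwrite('pics/c_top.png',a);cv2.imwrite('pics/c_sc.png',b)
E
```

```text
(no output)
```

View pics/c_top.png

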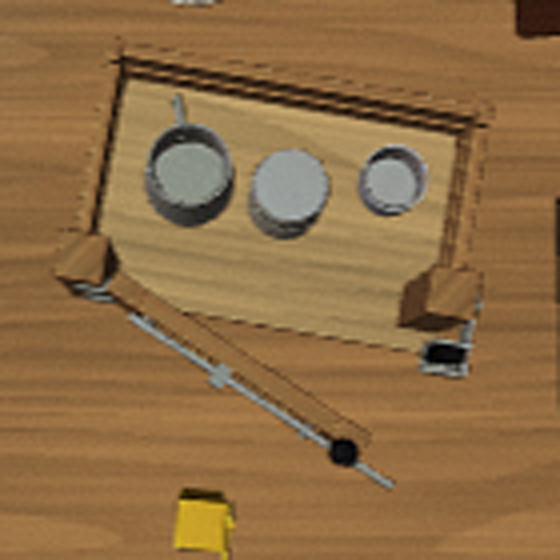

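View pics/c_sc.png

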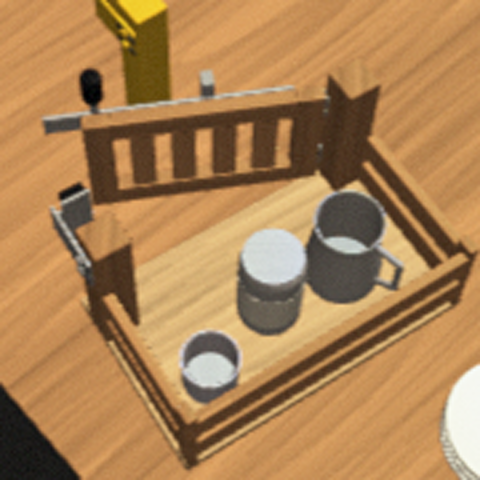

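```bash
cat >h.py <<'E'
import cv2,numpy as np
from cell import *
C={n:calibration(n) for n in('scene','top')}
def ray(n,p):
    c=C[n];R=cv2.Rodrigues(np.array(c['rvec'],float))[0];t=np.array(c['tvec'],float).ravel()
    d=R.T@np.linalg.inv(c['camera_matrix'])@[p[0],p[1],1];return -R.T@t,d/np.linalg.norm(d)
def plane(n,p,z):
    o,d=ray(n,p);return o+d*(z-o[2])/d[2]
def tri(a,b):
    (o,d),(q,e)=ray('top',a),ray('scene',b)
    s=np.linalg.lstsq(np.c_[d,-e],q-o,rcond=None)[0];P,Q=o+d*s[0],q+e*s[1];return (P+Q)/2,np.linalg.norm(P-Q)
E
python3 - <<'E'
from h import *
T=lambda u,v:(270+(u-1.5)/4,120+(v-1.5)/4)
S=lambda u,v:(235+u*.375,150+v*.375)
print('handle tri',tri(T(344,451),S(91,85)),plane('top',T(344,451),218),plane('scene',S(91,87),205))
print('jamb',tri(T(445,290),S(107,238)));print('hpost',plane('top',T(82,258),190),plane('scene',S(353,73),190))
a,b=plane('top',T(133,317),162),plane('top',T(393,487),162);print('bar',a,b,np.degrees(np.arctan2(*(b-a)[[0,1]])))
a,b=plane('top',T(122,65),60),plane('top',T(482,122),60);print('back',a,b,(b-a)[0]/(b-a)[1])
print('pad',plane('top',T(445,355),203),'lip',plane('top',T(445,374),156))
# black handle centroid by mask
for n,(x0,y0,x1,y1) in dict(top=(345,222,368,243),scene=(260,172,278,194)).items():
    im=cv2.imread(f'pics/{n}0.png')[y0:y1,x0:x1].max(2);v,u=np.nonzero(im<45);print(n,len(u),u.mean()+x0,v.mean()+y0,u.min()+x0,u.max()+x0,v.min()+y0,v.max()+y0)
E
```

```text
handle tri (array([483.3778422 , -98.51352914, 207.23923991]), np.float64(0.22823214988065102)) [483.52420186 -97.52852924 218.        ] [483.95530473 -99.06391125 205.        ]
jamb (array([ 612.8371375 , -185.71925399,  178.88832341]), np.float64(1.920502193527876))
hpost [638.24255667 110.37090805 190.        ] [636.9832233  113.30317882 190.        ]
bar [592.42995691  70.1764673  162.        ] [ 453.0272388  -143.05060678  162.        ] -146.82430897273485
back [828.04105319  85.20364713  60.        ] [ 776.46938003 -240.57147493   60.        ] 0.15830451642352592
pad [ 559.31584942 -180.22549425  203.        ] lip [ 545.63307164 -187.92032219  156.        ]
top 34 355.5 232.5 353 358 230 235
scene 75 268.73333333333335 182.52 265 272 177 189
```

>>> {"name": "servo_tool", "arguments": {
  "claw": [1,1,1,1,1,1,1,1,1,1],
  "delta_pos": [
    [0,0,-0.45],
    [0,0,-0.45],
    [0,0,-0.45],
    [0,0,-0.45],
    [0,0,-0.45],
    [0,0,-0.45],
    [0,0,-0.45],
    [0,0,-0.45],
    [0,0,-0.45],
    [0,0,-0.45]
  ],
  "dr": [
    [0,0,-0.0615],
    [0,0,-0.0615],
    [0,0,-0.0615],
    [0,0,-0.0615],
    [0,0,-0.0615],
    [0,0,-0.0615],
    [0,0,-0.0615],
    [0,0,-0.0615],
    [0,0,-0.0615],
    [0,0,-0.0615]
  ],
  "grip_force": 40
}}

```text
time_s: 1.35
tcp_pos: [230.0, -634.3, 307.9]
tcp_rot: [[-0.545, -0.838, -0.0], [-0.838, 0.545, 0.001], [-0.001, 0.001, -1.0]]
force: [-0.1, -0.4, 0.0]
width: 85.4
grip_force: 0.0
```

>>> {"name": "servo_tool", "arguments": {
  "claw": [1,1,1,1,1,1,1,1,1,1,1,1,1,1,1,1,1,1,1,1],
  "delta_pos": [
    [-1,0.14,0],
    [-1,0.14,0],
    [-1,0.14,0],
    [-1,0.14,0],
    [-1,0.14,0],
    [-1,0.14,0],
    [-1,0.14,0],
    [-1,0.14,0],
    [-1,0.14,0],
    [-1,0.14,0],
    [-1,0.14,0],
    [-1,0.14,0],
    [-1,0.14,0],
    [-1,0.14,0],
    [-1,0.14,0],
    [-1,0.14,0],
    [-1,0.14,0],
    [-1,0.14,0],
    [-1,0.14,0],
    [-1,0.14,0]
  ],
  "dr": [
    [0,0,0],
    [0,0,0],
    [0,0,0],
    [0,0,0],
    [0,0,0],
    [0,0,0],
    [0,0,0],
    [0,0,0],
    [0,0,0],
    [0,0,0],
    [0,0,0],
    [0,0,0],
    [0,0,0],
    [0,0,0],
    [0,0,0],
    [0,0,0],
    [0,0,0],
    [0,0,0],
    [0,0,0],
    [0,0,0]
  ]
}}

```text
time_s: 3.85
tcp_pos: [402.2, -267.9, 308.3]
tcp_rot: [[-0.547, -0.837, 0.0], [-0.837, 0.547, -0.0], [-0.0, -0.0, -1.0]]
force: [-0.2, -0.2, -0.4]
width: 85.2
grip_force: 0.0
```

>>> {"name": "servo_tool", "arguments": {
  "claw": [1,1,1,1,1,1,1,1,1,1],
  "delta_pos": [
    [-1,0.14,0],
    [-1,0.14,0],
    [-1,0.14,0],
    [-1,0.14,0],
    [-1,0.14,0],
    [-1,0.14,0],
    [-1,0.14,0],
    [-1,0.14,0],
    [-0.5,0,0],
    [0,0,0]
  ],
  "dr": [
    [0,0,0],
    [0,0,0],
    [0,0,0],
    [0,0,0],
    [0,0,0],
    [0,0,0],
    [0,0,0],
    [0,0,0],
    [0,0,0],
    [0,0,0]
  ]
}}

```text
time_s: 5.1
tcp_pos: [476.4, -114.1, 308.1]
tcp_rot: [[-0.546, -0.838, -0.0], [-0.838, 0.546, -0.0], [0.0, 0.0, -1.0]]
force: [-0.5, 0.9, 0.4]
width: 85.4
grip_force: 0.0
```

```bash
python3 - <<'E'
from h import *
s=state();im=snapshot('wrist');cv2.imwrite('pics/w1.png',im)
print(s['time_s'],s['tcp_pos'],np.round(s['tcp_rot'],3).tolist(),s['force'])
E
```

```text
5.1 [ 476.38638096 -114.05825987  308.09355877] [[-0.546, -0.838, -0.0], [-0.838, 0.546, -0.0], [0.0, 0.0, -1.0]] [-0.49365736  0.9013009   0.44398802]
```

View pics/w1.png

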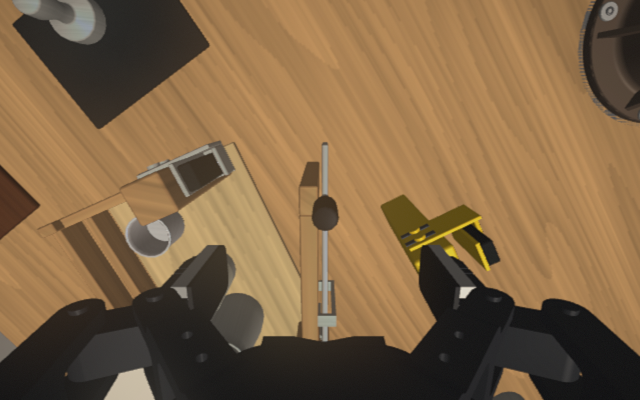

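Wrist view: handle at about (325,213) between the open fingers. The bar runs straight up the picture to its tip at (325,144), the catch is at about (205,170), and the yellow decoy is at (440,230).

```bash
cat >>h.py <<'E'
W=calibration('wrist')
def wray(p,pos,rot,z):
    H=np.array(W['hand_eye']);R=np.array(rot)
    d=R@H[:3,:3]@np.linalg.inv(W['camera_matrix'])@[p[0],p[1],1];o=R@H[:3,3]+pos
    return o+d*(z-o[2])/d[2]
E
python3 - <<'E'
from h import *
s=state();p,R=s['tcp_pos'],s['tcp_rot']
im=cv2.imread('pics/w1.png')
m=(im[190:235,305:345].max(2)<75);v,u=np.nonzero(m);print('blob',u.mean()+305,v.mean()+190,u.min()+305,u.max()+305,v.min()+190,v.max()+190)
h=wray((u.mean()+305,v.mean()+190),p,R,205);print('handle',h,'tool delta',np.array(R).T@(np.array([*h[:2],208])-p))
a=wray((325,144),p,R,162);b=wray((326,270),p,R,162);print('bar',a,b,(a-b)/np.linalg.norm(a-b))
cv2.imwrite('pics/w1c.png',cv2.resize(im[125:245,110:270],None,fx=4.5,fy=4.5,interpolation=cv2.INTER_CUBIC))
E
```

```text
blob 323.76143790849676 211.97875816993465 312 337 196 229
handle [484.92936027 -98.06587301 205.        ] tool delta [-18.53692183   1.6043197  100.11781902]
bar [ 454.96094078 -141.91256904  162.        ] [525.13201322 -31.83648828 162.        ] [-0.53754411 -0.84323563  0.        ]
```

View pics/w1c.png

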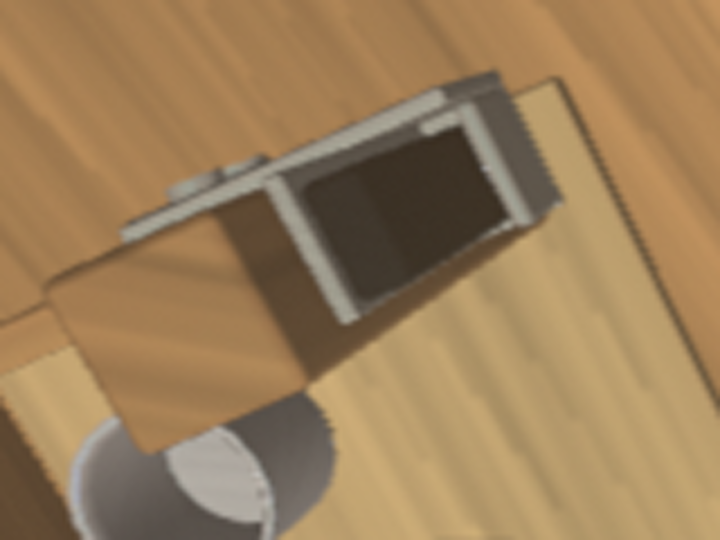

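Close crop: jamb top corners at (45,290), (148,452), (305,385) and (215,210). The catch lip's top runs (462,105)–(525,222), the back plate top (275,180)–(350,318), and the pad's top front edge about (365,165)–(408,280).

```bash
python3 - <<'E'
from h import *
s=state();p,R=s['tcp_pos'],s['tcp_rot']
P=lambda u,v:(110+u/4.5,125+v/4.5)
J=[wray(P(*c),p,R,190) for c in((45,290),(148,452),(305,385),(215,210))]
jc=np.mean(J,0);print(np.round(J,1),jc,[np.linalg.norm(J[i]-J[i-1]) for i in range(4)])
L=[wray(P(*c),p,R,156) for c in((462,105),(525,222))];B=[wray(P(*c),p,R,203) for c in((275,180),(350,318))];F=[wray(P(*c),p,R,203) for c in((365,165),(408,280))]
h=np.array([484.5,-98.2]);d=np.array([-.5405,-.8413]);n=np.array([d[1],-d[0]])
hin=h-235*d-16*n;print('hinge',hin)
v=jc[:2]-hin;a=np.arctan2(v[1],v[0])-np.arctan2(-278,35);print('dist',np.linalg.norm(v),'yaw',np.degrees(a))
X=np.array([np.cos(a),np.sin(a)]);Y=np.array([-X[1],X[0]]);print('gate ang',np.arccos(d@-Y))
for nm,q in(('lip',L),('back',B),('padface',F),('jamb',J)):
    for r in q: w=r[:2]-hin;print(nm,np.round([w@X,w@Y+128],1))
E
```

```text
[[ 627.2 -209.8  190. ]
 [ 632.8 -173.2  190. ]
 [ 597.  -166.8  190. ]
 [ 588.7 -203.8  190. ]] [ 611.41754098 -188.39884814  190.        ] [np.float64(38.98632249593677), np.float64(37.09933819025218), np.float64(36.4076304389743), np.float64(37.90201875351317)]
hinge [624.9783  90.8575]
dist 279.5854112142882 yaw -9.955856693078124
gate ang 0.39738083650518097
lip [ -26.1 -168.6]
lip [ -26.7 -140.8]
back [  -5.1 -168.6]
back [  -4.8 -140.2]
padface [ -21.6 -164.5]
padface [ -18.4 -142.4]
jamb [  54.2 -167.8]
jamb [  53.4 -130.7]
jamb [  17.  -130.6]
jamb [  15.2 -168.5]
```

>>> {"name": "servo_tool", "arguments": {
  "claw": [1,1,1,1,1,1,1,1,0.3,0.1,0.1,0.1,0.1,0.1],
  "delta_pos": [
    [-0.46,0.03,0.5],
    [-0.46,0.03,0.8],
    [0,0,0.8],
    [0,0,0.8],
    [0,0,0.8],
    [0,0,0.7],
    [0,0,0.6],
    [0,0,0],
    [0,0,0],
    [0,0,0],
    [0,0,0],
    [0,0,0],
    [0,0,0],
    [0,0,0]
  ],
  "dr": [
    [0,0,0],
    [0,0,0],
    [0,0,0],
    [0,0,0],
    [0,0,0],
    [0,0,0],
    [0,0,0],
    [0,0,0],
    [0,0,0],
    [0,0,0],
    [0,0,0],
    [0,0,0],
    [0,0,0],
    [0,0,0]
  ]
}}

```text
time_s: 6.9
tcp_pos: [486.7, -99.0, 210.1]
tcp_rot: [[-0.547, -0.837, 0.003], [-0.837, 0.547, -0.001], [-0.001, -0.003, -1.0]]
force: [-0.9, -0.9, 8.6]
width: 8.2
grip_force: 4.5
```

```bash
cat >plan.py <<'E'
# deltas in tool units from measured pose to target (gate t, bar a)
from h import *
from scipy.spatial.transform import Rotation as Ro
hin=np.array([624.98,90.86]);yaw=np.radians(-9.96)
def pose(t,a,off=np.zeros(3)):
    X=np.array([np.cos(yaw),np.sin(yaw),0]);Y=np.array([-X[1],X[0],0]);Z=np.array([0,0,1.])
    d=-Y*np.cos(t)-X*np.sin(t);n=-X*np.cos(t)+Y*np.sin(t)
    da=d*np.cos(a)+Z*np.sin(a);ua=Z*np.cos(a)-d*np.sin(a)
    p=np.array([*hin,150])+45*d+16*n+190*da+58*ua
    R=np.c_[da,n,-ua];return p,R
def rows(q0,q1,N):
    o=[]
    P=[pose(*(np.array(q0)+(np.array(q1)-q0)*i/N)) for i in range(N+1)]
    for (p,R),(q,S) in zip(P,P[1:]):
        o.append((np.round(R.T@(q-p)/20,3).tolist(),np.round(Ro.from_matrix(R.T@S).as_rotvec()/np.radians(60),4).tolist()))
    return o
E
python3 - <<'E'
from plan import *
s=state();p,R=np.array(s['tcp_pos']),np.array(s['tcp_rot']);print(p,s['force'],s['width'],s['time_s'])
for t in(.38,.397,.41):
    q,S=pose(t,0);print(t,R.T@(q-p),Ro.from_matrix(R.T@S).as_rotvec())
for r in rows((.397,0),(.397,.13),6):print(r)
print()
for r in rows((.397,.13),(.06,.13),12):print(r)
E
```

```text
[486.69857012 -98.97594016 210.06580804] [-0.9121609  -0.85271408  8.61872762] 8.165619497369573 6.9
0.38 [ 0.77098534 -1.77791054  2.07108831] [-0.00340678  0.00095479 -0.02449966]
0.397 [0.56293201 2.22085902 2.05772076] [-0.00339846  0.00098369 -0.00749967]
0.41 [0.35798252 5.27602665 2.04755342] [-0.003392    0.00100576  0.00550031]
([-0.065, 0.0, -0.205], [-0.0, 0.0207, 0.0])
([-0.065, 0.0, -0.205], [0.0, 0.0207, -0.0])
([-0.065, -0.0, -0.205], [-0.0, 0.0207, -0.0])
([-0.065, 0.0, -0.205], [0.0, 0.0207, 0.0])
([-0.065, -0.0, -0.205], [-0.0, 0.0207, -0.0])
([-0.065, -0.0, -0.205], [-0.0, 0.0207, 0.0])

([0.018, -0.317, 0.002], [0.0035, 0.0, -0.0266])
([0.018, -0.317, 0.002], [0.0035, 0.0, -0.0266])
([0.018, -0.317, 0.002], [0.0035, 0.0, -0.0266])
([0.018, -0.317, 0.002], [0.0035, 0.0, -0.0266])
([0.018, -0.317, 0.002], [0.0035, 0.0, -0.0266])
([0.018, -0.317, 0.002], [0.0035, 0.0, -0.0266])
([0.018, -0.317, 0.002], [0.0035, 0.0, -0.0266])
([0.018, -0.317, 0.002], [0.0035, 0.0, -0.0266])
([0.018, -0.317, 0.002], [0.0035, 0.0, -0.0266])
([0.018, -0.317, 0.002], [0.0035, -0.0, -0.0266])
([0.018, -0.317, 0.002], [0.0035, 0.0, -0.0266])
([0.018, -0.317, 0.002], [0.0035, -0.0, -0.0266])
```

The opening is 8 mm rather than 22, so it isn't on the grip properly. I'll look.

```bash
python3 - <<'E'
from h import *
w=snapshot('wrist');s=snapshot('scene')
a=w[130:370,150:490];b=cv2.resize(s[130:250,220:360],None,fx=3,fy=3,interpolation=cv2.INTER_CUBIC)
o=np.zeros((360,340+420,3),np.uint8);o[:240,:340]=a;o[:360,340:]=b
cv2.imwrite('pics/chk2.png',o)
E
```

```text
(no output)
```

View pics/chk2.png

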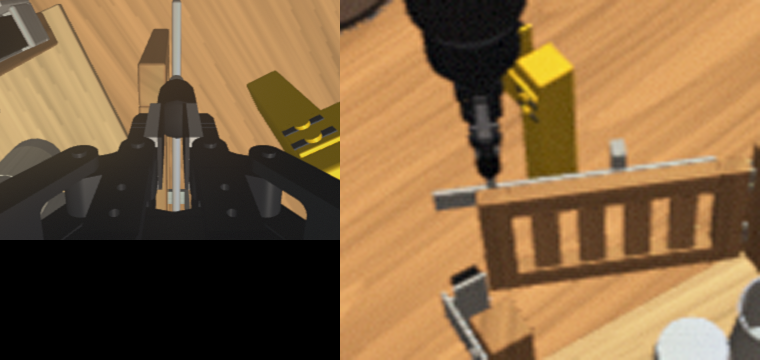

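```bash
python3 - <<'E'
from h import *
s=state();H=np.linalg.inv(np.array(W['hand_eye']));K=np.array(W['camera_matrix'])
for q in([0,0,3],[11,0,3],[-11,0,3],[0,0,22],[11,0,22],[-11,0,22],[0,11,3],[0,-11,3],[11,4,3]):
    c=H[:3,:3]@q+H[:3,3];u=K@c/c[2];print(q,np.round(u[:2]-[150,130]))
print(s['width'],s['grip_force'],s['force'],s['tcp_pos'],s['ft_torque'])
w=snapshot('wrist');cv2.imwrite('pics/w3.png',cv2.resize(w[180:360,225:425],None,fx=3.6,fy=3.3,interpolation=cv2.INTER_CUBIC))
E
```

```text
[0, 0, 3] [171. 106.]
[11, 0, 3] [171.  87.]
[-11, 0, 3] [171. 125.]
[0, 0, 22] [171.  94.]
[11, 0, 22] [171.  76.]
[-11, 0, 22] [171. 111.]
[0, 11, 3] [192. 106.]
[0, -11, 3] [150. 106.]
[11, 4, 3] [179.  87.]
8.86591610638233 4.441990694613196 [-1.22623576 -1.55647633  8.94702192] [486.69166444 -98.97552618 210.07135687] [-0.41509546  0.21731261 -0.02546541]
```

View pics/w3.png

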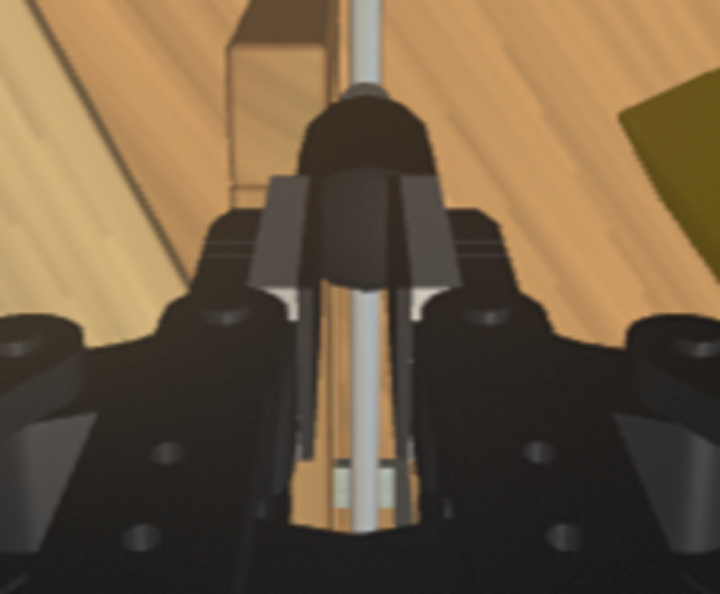

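>>> {"name": "servo_tool", "arguments": {
  "claw": [0,0,0],
  "delta_pos": [
    [0,0,0],
    [0,0,0],
    [0,0,0]
  ],
  "dr": [
    [0,0,0],
    [0,0,0],
    [0,0,0]
  ],
  "grip_force": 40
}}

```text
time_s: 7.42
tcp_pos: [486.3, -99.0, 209.8]
tcp_rot: [[-0.547, -0.837, 0.003], [-0.837, 0.547, -0.001], [-0.001, -0.003, -1.0]]
force: [-2.0, 0.6, 8.3]
width: 0.2
grip_force: 4.2
```

```bash
python3 - <<'E'
from h import *
a=cv2.imread('pics/w3.png');b=snapshot('wrist');b=cv2.resize(b[180:360,225:425],None,fx=3.6,fy=3.3,interpolation=cv2.INTER_CUBIC)
for y in(200,240,280,320,400,440):
    for im in(a,b): print(y,im[y,250:480:8].max(1).tolist())
E
```

```text
200 [184, 183, 121, 85, 87, 86, 87, 69, 56, 59, 62, 64, 64, 65, 66, 68, 69, 65, 54, 66, 86, 85, 85, 84, 129, 210, 197, 199, 200]
200 [179, 175, 83, 60, 62, 62, 70, 87, 86, 85, 86, 81, 56, 56, 55, 81, 85, 86, 85, 86, 60, 196, 205, 211, 214, 200, 195, 198, 199]
240 [62, 81, 85, 86, 85, 85, 80, 53, 53, 57, 60, 61, 61, 64, 66, 65, 67, 58, 51, 52, 79, 83, 83, 82, 83, 79, 58, 58, 56]
240 [62, 62, 62, 61, 61, 62, 82, 84, 84, 84, 84, 79, 52, 52, 52, 77, 83, 83, 84, 83, 81, 59, 59, 58, 59, 58, 57, 102, 204]
280 [78, 84, 82, 81, 82, 82, 60, 51, 50, 96, 61, 51, 53, 56, 58, 59, 60, 53, 47, 47, 56, 80, 79, 79, 79, 81, 76, 47, 48]
280 [55, 54, 53, 53, 52, 74, 83, 81, 81, 81, 81, 64, 48, 49, 48, 63, 81, 80, 80, 80, 82, 74, 49, 49, 50, 49, 49, 49, 61]
320 [50, 50, 50, 49, 48, 107, 91, 72, 49, 142, 131, 168, 166, 153, 175, 184, 176, 159, 44, 73, 91, 118, 44, 45, 45, 45, 45, 48, 54]
320 [55, 60, 67, 81, 66, 52, 47, 46, 47, 46, 65, 107, 71, 71, 70, 123, 68, 46, 45, 45, 45, 46, 54, 59, 77, 72, 58, 46, 46]
400 [43, 42, 46, 44, 50, 50, 60, 69, 64, 176, 135, 167, 165, 153, 173, 180, 172, 189, 65, 70, 59, 40, 41, 39, 40, 39, 39, 39, 40]
400 [41, 42, 41, 41, 40, 42, 40, 43, 43, 47, 50, 53, 67, 67, 68, 50, 39, 40, 36, 37, 37, 38, 38, 38, 39, 38, 37, 38, 40]
440 [39, 42, 43, 46, 51, 46, 74, 65, 124, 174, 130, 168, 166, 151, 173, 179, 163, 182, 134, 63, 83, 36, 41, 38, 37, 37, 37, 37, 37]
440 [38, 37, 38, 37, 37, 40, 41, 41, 46, 51, 46, 53, 65, 64, 65, 68, 35, 42, 39, 34, 33, 33, 34, 37, 34, 35, 36, 35, 35]
```

The fingers shut fully while pressing down 8 N. In the picture their tips sit level with the top of the handle, so they closed on the crown of the grip: in effect the tips stand about 35 mm farther back than I took them. I'll open, go about 33 mm lower and close again.

>>> {"name": "servo_tool", "arguments": {
  "claw": [1,1,1,1,1,1],
  "delta_pos": [
    [0,0,-0.2],
    [0,0,0],
    [0,0,0],
    [0,0,0],
    [0,0,0.2],
    [0,0,0]
  ],
  "dr": [
    [0,0,0],
    [0,0,0],
    [0,0,0],
    [0,0,0],
    [0,0,0],
    [0,0,0]
  ]
}}

```text
time_s: 8.22
tcp_pos: [485.0, -98.5, 207.6]
tcp_rot: [[-0.547, -0.837, -0.001], [-0.837, 0.547, -0.0], [0.001, 0.001, -1.0]]
force: [0.6, -1.2, -0.3]
width: 85.4
grip_force: 0.0
```

```bash
python3 - <<'E'
from h import *
s=state();w=snapshot('wrist');print(s['tcp_pos'],s['force'],s['width'],s['time_s'])
sc=snapshot('scene')
o=np.zeros((360,780,3),np.uint8);o[:320,:360]=cv2.resize(w[180:360,215:435],(360,320));o[:,360:]=cv2.resize(sc[130:250,210:350],(420,360),interpolation=cv2.INTER_CUBIC)
cv2.imwrite('pics/chk4.png',o)
H=np.linalg.inv(np.array(W['hand_eye']));K=np.array(W['camera_matrix'])
print(s['joint_pos'])
c=C['scene']
for z in(210,223,187): print(z,((cv2.projectPoints(np.array([[484.5,-98.2,z]]),np.array(c['rvec']),np.array(c['tvec']),np.array(c['camera_matrix']),None)[0].ravel()-[210,130])*3+[360,0]))
E
```

```text
[485.03154205 -98.51204782 207.6452379 ] [ 0.58513726 -1.16104402 -0.25073879] 85.37369679599158 8.225
[ 1.13125119e+01  3.89143380e+00 -2.23439795e+01 -9.57253539e-03
 -6.38198016e+01 -4.44842569e+01]
210 [538.08524011 154.3393286 ]
223 [536.87704397 145.45394566]
187 [540.17016778 169.67241891]
```

View pics/chk4.png

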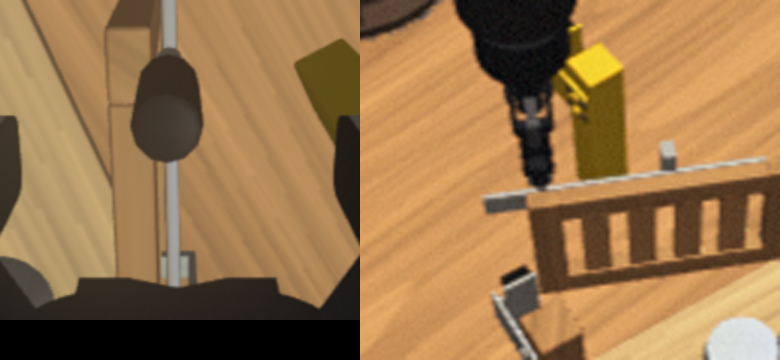

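Wrist view: handle top at about (317,252) full-frame, centred between the open fingers. The finger edges put the open tips about 26 mm behind the TCP, which agrees. Scene view: the whole knob at (537,165) hangs below the fingers.

>>> {"name": "servo_tool", "arguments": {
  "claw": [1,1,1,1],
  "delta_pos": [
    [0,0,0.45],
    [0,0,0.45],
    [0,0,0.4],
    [0,0,0.35]
  ],
  "dr": [
    [0,0,0],
    [0,0,0],
    [0,0,0],
    [0,0,0]
  ]
}}

```text
time_s: 8.82
tcp_pos: [485.2, -98.6, 174.4]
tcp_rot: [[-0.547, -0.837, -0.001], [-0.837, 0.547, -0.0], [0.0, 0.0, -1.0]]
force: [0.1, 0.8, 0.3]
width: 85.4
grip_force: 0.0
```

>>> {"name": "servo_tool", "arguments": {
  "claw": [0.35,0.15,0.15,0.15,0.15,0.15],
  "delta_pos": [
    [0,0,0],
    [0,0,0],
    [0,0,0],
    [0,0,0],
    [0,0,0],
    [0,0,0]
  ],
  "dr": [
    [0,0,0],
    [0,0,0],
    [0,0,0],
    [0,0,0],
    [0,0,0],
    [0,0,0]
  ],
  "grip_force": 40
}}

```text
time_s: 9.57
tcp_pos: [485.7, -98.6, 175.7]
tcp_rot: [[-0.547, -0.837, 0.001], [-0.837, 0.547, -0.0], [-0.0, -0.001, -1.0]]
force: [0.1, 0.0, 4.5]
width: 20.8
grip_force: 39.0
```

Gripped: 20.8 mm at 39 N. Next I'll plan the lift and the swing with the TCP 30 mm below the grip's centre.

```bash
sed -i 's/58\*ua/25*ua/' plan.py; python3 - <<'E'
from plan import *
s=state();p,R=np.array(s['tcp_pos']),np.array(s['tcp_rot'])
for t in(.38,.39,.40):
    q,S=pose(t,0);print(t,R.T@(q-p))
for r in rows((.39,0),(.39,.13),6)[::5]:print(r)
print()
for r in rows((.39,.13),(.06,.13),12)[::11]:print(r)
E
```

```text
0.38 [ 0.56745223 -2.83859848  0.65338242]
0.39 [ 0.45445122 -0.48588066  0.65153944]
0.4 [0.31792907 1.86558954 0.64970685]
([-0.029, 0.0, -0.206], [0.0, 0.0207, 0.0])
([-0.029, -0.0, -0.206], [0.0, 0.0207, -0.0])

([0.017, -0.317, 0.002], [0.0034, 0.0, -0.026])
([0.017, -0.317, 0.002], [0.0034, -0.0, -0.026])
```

Gate angle is about 0.392. Lifting the bar to 0.13.

>>> {"name": "servo_tool", "arguments": {
  "claw": [0.15,0.15,0.15,0.15,0.15,0.15,0.15,0.15],
  "delta_pos": [
    [-0.03,0,-0.205],
    [-0.03,0,-0.205],
    [-0.03,0,-0.205],
    [-0.03,0,-0.205],
    [-0.03,0,-0.205],
    [-0.03,0,-0.205],
    [0,0,0],
    [0,0,0]
  ],
  "dr": [
    [0,0.0207,0],
    [0,0.0207,0],
    [0,0.0207,0],
    [0,0.0207,0],
    [0,0.0207,0],
    [0,0.0207,0],
    [0,0,0],
    [0,0,0]
  ]
}}

```text
time_s: 10.58
tcp_pos: [488.0, -94.4, 199.5]
tcp_rot: [[-0.543, -0.837, -0.071], [-0.83, 0.547, -0.109], [0.13, -0.0, -0.992]]
force: [-0.6, -2.1, -1.0]
width: 20.8
grip_force: 39.3
```

>>> {"name": "servo_tool", "arguments": {
  "claw": [0.15,0.15,0.15,0.15,0.15,0.15,0.15,0.15,0.15,0.15,0.15,0.15,0.15],
  "delta_pos": [
    [0.017,-0.317,0.002],
    [0.017,-0.317,0.002],
    [0.017,-0.317,0.002],
    [0.017,-0.317,0.002],
    [0.017,-0.317,0.002],
    [0.017,-0.317,0.002],
    [0.017,-0.317,0.002],
    [0.017,-0.317,0.002],
    [0.017,-0.317,0.002],
    [0.017,-0.317,0.002],
    [0.017,-0.317,0.002],
    [0.017,-0.317,0.002],
    [0,0,0]
  ],
  "dr": [
    [0.0034,0,-0.026],
    [0.0034,0,-0.026],
    [0.0034,0,-0.026],
    [0.0034,0,-0.026],
    [0.0034,0,-0.026],
    [0.0034,0,-0.026],
    [0.0034,0,-0.026],
    [0.0034,0,-0.026],
    [0.0034,0,-0.026],
    [0.0034,0,-0.026],
    [0.0034,0,-0.026],
    [0.0034,0,-0.026],
    [0,0,0]
  ]
}}

```text
time_s: 12.2
tcp_pos: [555.8, -129.7, 199.6]
tcp_rot: [[-0.244, -0.969, -0.032], [-0.961, 0.246, -0.126], [0.13, -0.0, -0.992]]
force: [0.0, -1.1, -0.3]
width: 21.0
grip_force: 39.3
```

```bash
cat >gap.py <<'E'
from plan import *
s=state();p,R=np.array(s['tcp_pos']),np.array(s['tcp_rot'])
X=np.array([np.cos(yaw),np.sin(yaw),0]);Y=np.array([-X[1],X[0],0]);w=p-[*hin,0];w=np.array([w@X,w@Y,p[2]])
print(s['time_s'],'tcp rel hinge in bay',np.round(w,1),'t by pos',np.arcsin(-(w[0]+16)/np.hypot(*w[:2])),'t by rot',np.arctan2(R[:,1]@Y,-R[:,1]@X),'F bay',np.round([s['force']@X,s['force']@Y,s['force'][2]],1))
E
python3 gap.py; python3 -c "
from plan import *
print(rows((.06,.13),(.04,.13),2)[0])"
```

```text
12.2 tcp rel hinge in bay [ -30.  -229.2  199.6] t by pos 0.06065706993247016 t by rot 0.0751222602122149 F bay [ 0.2 -1.1 -0.3]
([0.007, -0.115, 0.001], [0.0012, 0.0, -0.0095])
```

>>> {"name": "servo_tool", "arguments": {
  "claw": [0.15,0.15,0.15],
  "delta_pos": [
    [0.004,-0.115,0.001],
    [0.004,-0.115,0.001],
    [0,0,0]
  ],
  "dr": [
    [0.0012,0,-0.0095],
    [0.0012,0,-0.0095],
    [0,0,0]
  ]
}}

```text
time_s: 12.58
tcp_pos: [559.9, -130.9, 199.7]
tcp_rot: [[-0.225, -0.974, -0.029], [-0.966, 0.227, -0.126], [0.13, -0.0, -0.992]]
force: [0.1, -1.1, -1.0]
width: 21.2
grip_force: 39.3
```

>>> {"name": "servo_tool", "arguments": {
  "claw": [0.15,0.15,0.15],
  "delta_pos": [
    [0.002,-0.05,0],
    [0.002,-0.05,0],
    [0,0,0]
  ],
  "dr": [
    [0,0,-0.004],
    [0,0,-0.004],
    [0,0,0]
  ]
}}

```text
time_s: 12.95
tcp_pos: [561.7, -131.4, 199.6]
tcp_rot: [[-0.217, -0.976, -0.03], [-0.967, 0.219, -0.126], [0.13, 0.001, -0.992]]
force: [-0.4, -1.3, 0.1]
width: 21.3
grip_force: 39.4
```

```bash
python3 gap.py
```

```text
12.95 tcp rel hinge in bay [ -23.9 -229.9  199.6] t by pos 0.03413947146479349 t by rot 0.04714619707838977 F bay [-0.1 -1.4  0.1]
```

Still free. Continuing in small steps, watching the force.

>>> {"name": "servo_tool", "arguments": {
  "claw": [0.15,0.15,0.15],
  "delta_pos": [
    [0.002,-0.04,0],
    [0.002,-0.04,0],
    [0,0,0]
  ],
  "dr": [
    [0,0,-0.0035],
    [0,0,-0.0035],
    [0,0,0]
  ]
}}

```text
time_s: 13.32
tcp_pos: [563.2, -131.9, 199.7]
tcp_rot: [[-0.21, -0.977, -0.029], [-0.969, 0.212, -0.126], [0.13, 0.002, -0.992]]
force: [0.0, -2.8, -1.0]
width: 21.0
grip_force: 39.4
```

>>> {"name": "servo_tool", "arguments": {
  "claw": [0.15,0.15],
  "delta_pos": [
    [0.001,-0.04,0],
    [0,0,0]
  ],
  "dr": [
    [0,0,-0.0035],
    [0,0,0]
  ]
}}

```text
time_s: 13.58
tcp_pos: [564.0, -132.1, 199.7]
tcp_rot: [[-0.206, -0.978, -0.03], [-0.97, 0.209, -0.126], [0.13, 0.003, -0.992]]
force: [-0.5, -2.1, 0.5]
width: 20.9
grip_force: 39.5
```

>>> {"name": "servo_tool", "arguments": {
  "claw": [0.15,0.15],
  "delta_pos": [
    [0.001,-0.04,0],
    [0,0,0]
  ],
  "dr": [
    [0,0,-0.0035],
    [0,0,0]
  ]
}}

```text
time_s: 13.82
tcp_pos: [564.8, -132.3, 199.7]
tcp_rot: [[-0.203, -0.979, -0.03], [-0.971, 0.205, -0.126], [0.13, 0.003, -0.992]]
force: [-1.2, -3.7, 0.3]
width: 20.9
grip_force: 39.5
```

>>> {"name": "servo_tool", "arguments": {
  "claw": [0.15,0.15],
  "delta_pos": [
    [0.001,-0.04,0],
    [0,0,0]
  ],
  "dr": [
    [0,0,-0.0035],
    [0,0,0]
  ]
}}

```text
time_s: 14.08
tcp_pos: [565.3, -132.4, 199.6]
tcp_rot: [[-0.199, -0.979, -0.03], [-0.971, 0.202, -0.126], [0.13, 0.004, -0.992]]
force: [-2.6, -2.7, 2.4]
width: 21.0
grip_force: 39.7
```

```bash
python3 gap.py
```

```text
14.075 tcp rel hinge in bay [ -20.2 -230.3  199.6] t by pos 0.018154284147483466 t by rot 0.029150638161350103 F bay [-2.1 -3.1  2.4]
```

>>> {"name": "servo_tool", "arguments": {
  "claw": [0.15,0.15],
  "delta_pos": [
    [0,-0.05,0],
    [0,0,0]
  ],
  "dr": [
    [0,0,-0.0035],
    [0,0,0]
  ]
}}

```text
time_s: 14.32
tcp_pos: [565.8, -132.6, 199.6]
tcp_rot: [[-0.196, -0.98, -0.031], [-0.972, 0.198, -0.126], [0.13, 0.005, -0.992]]
force: [-4.9, -2.7, 2.2]
width: 21.2
grip_force: 40.0
```

>>> {"name": "servo_tool", "arguments": {
  "claw": [0.15,0.15],
  "delta_pos": [
    [0,-0.05,0],
    [0,0,0]
  ],
  "dr": [
    [0,0,-0.0035],
    [0,0,0]
  ]
}}

```text
time_s: 14.58
tcp_pos: [566.2, -132.7, 199.5]
tcp_rot: [[-0.192, -0.981, -0.032], [-0.973, 0.195, -0.126], [0.13, 0.007, -0.991]]
force: [-7.4, -1.1, 3.9]
width: 21.0
grip_force: 40.3
```

```bash
python3 gap.py
```

```text
14.575 tcp rel hinge in bay [ -19.2 -230.4  199.5] t by pos 0.01379940742382372 t by rot 0.022184044929575316 F bay [-7.1 -2.4  3.9]
```

>>> {"name": "servo_tool", "arguments": {
  "claw": [0.15,0.15,0.15],
  "delta_pos": [
    [0,-0.05,0],
    [0,-0.05,0],
    [0,0,0]
  ],
  "dr": [
    [0,0,0],
    [0,0,0],
    [0,0,0]
  ]
}}

```text
time_s: 14.95
tcp_pos: [567.0, -133.0, 199.4]
tcp_rot: [[-0.192, -0.981, -0.034], [-0.973, 0.195, -0.126], [0.13, 0.009, -0.991]]
force: [-12.2, 1.0, 6.4]
width: 20.8
grip_force: 40.9
```

```bash
python3 gap.py
```

```text
14.95 tcp rel hinge in bay [ -18.3 -230.5  199.4] t by pos 0.010132270196103705 t by rot 0.02249153991736096 F bay [-12.2  -1.1   6.4]
```

>>> {"name": "servo_tool", "arguments": {
  "claw": [0.15,0.15],
  "delta_pos": [
    [0,-0.03,0],
    [0,0,0]
  ],
  "dr": [
    [0,0,0],
    [0,0,0]
  ]
}}

```text
time_s: 15.2
tcp_pos: [567.2, -133.1, 199.4]
tcp_rot: [[-0.192, -0.981, -0.034], [-0.973, 0.195, -0.126], [0.13, 0.009, -0.991]]
force: [-13.5, 1.2, 7.6]
width: 21.3
grip_force: 41.2
```

>>> {"name": "servo_tool", "arguments": {
  "claw": [0.15,0.15,0.15,0.15],
  "delta_pos": [
    [0.015,0,0.1],
    [0.015,0,0.1],
    [0.015,0,0.1],
    [0.015,0,0.1]
  ],
  "dr": [
    [0,-0.0104,0],
    [0,-0.0104,0],
    [0,-0.0104,0],
    [0,-0.0104,0]
  ]
}}

```text
time_s: 15.7
tcp_pos: [566.9, -135.0, 191.5]
tcp_rot: [[-0.193, -0.981, -0.026], [-0.977, 0.195, -0.083], [0.086, 0.009, -0.996]]
force: [-11.3, 1.6, 6.4]
width: 20.8
grip_force: 40.9
```

```bash
python3 gap.py
```

```text
15.7 tcp rel hinge in bay [ -18.2 -232.5  191.5] t by pos 0.009248519902463538 t by rot 0.02230195803360741 F bay [-11.4  -0.4   6.4]
```

>>> {"name": "servo_tool", "arguments": {
  "claw": [0.15,0.15,0.15,0.15],
  "delta_pos": [
    [0,-0.04,0],
    [0.015,-0.01,0.1],
    [0.015,0,0.1],
    [0,0,0]
  ],
  "dr": [
    [0,0,0],
    [0,-0.0104,0],
    [0,-0.0104,0],
    [0,0,0]
  ]
}}

```text
time_s: 16.2
tcp_pos: [566.9, -136.0, 187.1]
tcp_rot: [[-0.194, -0.981, -0.023], [-0.979, 0.195, -0.061], [0.065, 0.011, -0.998]]
force: [-14.4, 2.4, 5.6]
width: 20.9
grip_force: 41.2
```

```bash
python3 gap.py
```

```text
16.2 tcp rel hinge in bay [ -17.9 -233.5  187.1] t by pos 0.00824072024934616 t by rot 0.022642548734732013 F bay [-14.5  -0.2   5.6]
```

Past the lip edge with no upward load. Letting it down the rest of the way.

>>> {"name": "servo_tool", "arguments": {
  "claw": [0.15,0.15,0.15,0.15],
  "delta_pos": [
    [0.015,0,0.1],
    [0.015,0,0.1],
    [0.015,0,0.1],
    [0,0,0]
  ],
  "dr": [
    [0,-0.0104,0],
    [0,-0.0104,0],
    [0,-0.0104,0],
    [0,0,0]
  ]
}}

```text
time_s: 16.7
tcp_pos: [566.8, -137.0, 181.1]
tcp_rot: [[-0.195, -0.981, -0.017], [-0.98, 0.195, -0.029], [0.032, 0.011, -0.999]]
force: [-13.8, 3.2, 5.0]
width: 21.2
grip_force: 41.0
```

>>> {"name": "servo_tool", "arguments": {
  "claw": [0.15,0.15,0.15,0.15],
  "delta_pos": [
    [0.01,0,0.1],
    [0.01,0,0.1],
    [0.01,0,0.08],
    [0,0,0]
  ],
  "dr": [
    [0,-0.0104,0],
    [0,-0.0104,0],
    [0,-0.0104,0],
    [0,0,0]
  ]
}}

```text
time_s: 17.2
tcp_pos: [566.7, -137.7, 175.7]
tcp_rot: [[-0.195, -0.981, -0.01], [-0.981, 0.195, 0.003], [-0.001, 0.01, -1.0]]
force: [-13.9, 2.9, 6.3]
width: 20.9
grip_force: 41.1
```

```bash
python3 gap.py
```

```text
17.2 tcp rel hinge in bay [ -17.9 -235.2  175.7] t by pos 0.007941325712098279 t by rot 0.02224607222689047 F bay [-14.2   0.5   6.3]
```

>>> {"name": "servo_tool", "arguments": {
  "claw": [0.15,0.15,0.15,0.15,0.15],
  "delta_pos": [
    [0,0.05,0.03],
    [0,0.05,0],
    [0,0.05,0],
    [0,0.05,0],
    [0,0,0]
  ],
  "dr": [
    [0,0,0],
    [0,0,0],
    [0,0,0],
    [0,0,0],
    [0,0,0]
  ]
}}

```text
time_s: 17.82
tcp_pos: [565.8, -137.4, 175.8]
tcp_rot: [[-0.194, -0.981, -0.005], [-0.981, 0.194, 0.002], [-0.001, 0.005, -1.0]]
force: [-3.5, -1.2, 2.0]
width: 20.8
grip_force: 39.9
```

```bash
python3 gap.py
```

```text
17.825 tcp rel hinge in bay [ -18.8 -235.1  175.8] t by pos 0.011706102170631288 t by rot 0.021742237598561035 F bay [-3.2 -1.8  2. ]
```

>>> {"name": "servo_tool", "arguments": {
  "claw": [0.3,0.5,0.6,0.6,0.6,0.6],
  "delta_pos": [
    [0,0,0],
    [0,0,0],
    [0,0,0],
    [0,0,0],
    [0,0,0],
    [0,0,0]
  ],
  "dr": [
    [0,0,0],
    [0,0,0],
    [0,0,0],
    [0,0,0],
    [0,0,0],
    [0,0,0]
  ]
}}

```text
time_s: 18.58
tcp_pos: [566.0, -137.5, 175.7]
tcp_rot: [[-0.194, -0.981, -0.004], [-0.981, 0.194, 0.002], [-0.001, 0.004, -1.0]]
force: [-0.6, 0.7, 0.2]
width: 51.2
grip_force: 0.0
```

>>> {"name": "servo_tool", "arguments": {
  "claw": [0.6,0.6,0.6,0.6,0.6,0.6,0.6,0.6,0.6],
  "delta_pos": [
    [0,0,-0.3],
    [0,0,-0.6],
    [0,0,-0.8],
    [0,0,-0.8],
    [0,0,-0.8],
    [0,0,-0.8],
    [0,0,-0.8],
    [0,0,-0.4],
    [0,0,0]
  ],
  "dr": [
    [0,0,0],
    [0,0,0],
    [0,0,0],
    [0,0,0],
    [0,0,0],
    [0,0,0],
    [0,0,0],
    [0,0,0],
    [0,0,0]
  ]
}}

```text
time_s: 19.7
tcp_pos: [566.7, -137.6, 282.2]
tcp_rot: [[-0.194, -0.981, -0.003], [-0.981, 0.194, 0.002], [-0.001, 0.004, -1.0]]
force: [0.1, -0.2, 0.2]
width: 51.2
grip_force: 0.0
```

```bash
python3 - <<'E'
from h import *
s=state();w=snapshot('wrist');t=snapshot('scene');p,R=s['tcp_pos'],s['tcp_rot'];print(s['time_s'],p,s['force'],s['width'])
o=np.zeros((400,800,3),np.uint8);o[:,:440]=cv2.resize(w[100:300,210:430],(440,400));o[:360,440:]=cv2.resize(t[170:290,240:360],(360,360),interpolation=cv2.INTER_CUBIC)
cv2.imwrite('pics/fin.png',o)
E
```

```text
19.7 [ 566.66633192 -137.61266949  282.21675482] [ 0.08381113 -0.15541811  0.21693786] 51.19223822361701
```

View pics/fin.png

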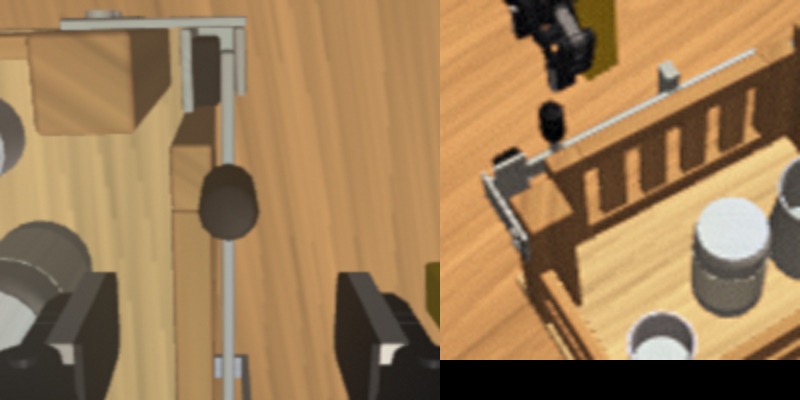

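The picture shows the bar's nose (228,80) seated between the pad (205,70) and the lip (240,65). The gate is shut and the gripper is clear, so I'm handing in.

```bash
python3 -c "
from cell import *
print(sign_off())"
```

```text
the job is handed in; nothing more can be done
None
```

The gate is shut and its bar is fully down behind the catch's lip, held there after release in the last picture. The handle force peaked at about 14.5 N. On the first try the fingers closed on top of the grip, pressing it with about 9 N, so I re-gripped lower. I handed the job in at about 20 s and have not seen a verdict.

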